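# Show a chromatography column to the inspection camera

### The arm

A 6-joint arm with a two-finger parallel gripper is mounted at the origin on a cart in front of the work surface, level with it; the furniture and walls round the work are solid. World frame = base frame: x ahead of the robot, y to its left, z up, the work surface at z = 0. Lengths are in m, angles in rad, forces in N, time in s.
With the tool pointing down it reaches from about 0.375 to 0.975 m from the base axis. Payload 3.8 kg.
Tool frame: the origin (TCP) lies midway between the tips of the shut fingers; the grasp point (between the pads) lies 19 mm behind it; z points along the fingers, y is the line along which they close (so a half turn about z gives the same grasp; the last joint's range is limited). The gripper opens to 85 mm and grips with 20 to 120 N. Pads are 22 mm wide; open, the fingers measure 114 mm over their backs; the gripper's body (76 mm by 85 mm) begins 54 mm behind the grasp point. The pads swing forward as they close: fully open they stand 13 mm farther back than shut.
Start: joints at [1.308, 0.264, 1.604, -0, 1.274, -0.037], TCP at [0.151, 0.658, 0.231] pointing down, gripper open.
Joint ranges: [-2.63, 2.63], [-0.94, 2.18], [0.31, 2.57], [-1.31, 4.45], [0, 2.66], [-2.55, 2.55]. Speed limits (rad/s): [2.57, 2.57, 3.14, 3.14, 3.14, 3.14].

### API

Orientations are given as a rotation vector (axis times angle).
In Python, from workcell import bot, read_camera, camera_info, ticket gives the robot as it stands.
- The arm moves only by the tool servo_tool, never from a script. Its argument "targets" is a list of rows, each an object of numbers: "hand": the closure, from -1 (fully open) to 1 (shut); "x", "y", "z": the shift along the tool's x, y, z as a fraction of full scale; "roll": the turn about the tool's z as a fraction of full scale. In form: [{"hand": .., "x": .., "y": .., "z": .., "roll": ..}, ...]. A call has 1 to 10 rows; each row is the pose to reach, as a shift and turn from the pose commanded when the call began, along the tool's axes at that moment, turning the shorter way round; what a row does not reach only later rows make up. Full scale, the value 1, is 50 cm for a shift and 180 degrees for a turn. A row lasts 1/12 s, in which the tool goes at most 41.7 mm and 7.16 degrees, less where a joint would pass 70% of its speed; a pose out of reach is approached as far as the arm can. A call with a number of a shift or a turn outside -1 to 1 is refused whole. A call with a gripper value outside its range is refused whole. The fingers move at their own pace and stop on an object; "grip_force" is the grip in N (left out, the last holds). Time passes only in rows, so rows that repeat a pose let the fingers close. It gives the time, the measured TCP pose, the force, the opening and the grip force at its end, in the units of the state.
- bot.read_state(): the state, without advancing time (a new reading comes with each control period).
- read_camera(name): name is "scene" or "top" or "wrist"; returns the picture (480x640x3 uint8, red, green, blue); there is no depth.
- camera_info(name): a dict with "fx", "fy", "cx", "cy" (pixels), "k1" (the pictures are not rectified: a ray, as slopes to the right and down, at radius r is drawn at 1 + k1 r^2 times it, then the intrinsics apply), "eye" and "orientation" of the camera in the world; the wrist camera has in their place "T_tool_cam" (4x4, takes a point from camera to tool coordinates, whose origin is the TCP and whose axes are the flange's). Camera axes: x right, y down, z forward; pixel columns grow to the right and rows downward; lengths in m; the calibration is good to about 2 mm. A picture is of the moment at which its call begins: read the wrist's pose just before it. camera_info takes no time and is no camera call.
- ticket.finish_job(): hands the job in; it is judged then, once.
The state is a dict: "time": time; "q": joint angles; "joint_vel": joint speeds; "joint_torque": joint torques, N m; "tool_pos": TCP position; "tcp_rot": TCP orientation; "wrist_force": force on the tool from outside, world axes, zero at the start; "torque": the same for the moment, N m; "width": opening from 0.0 (shut) to 1.0 (fully open); "grip_force": force on a finger pad.
Only numpy, scipy, OpenCV 4.12 (cv2) and the standard library are available. Lean on these libraries where they do the work, as an engineer would, in place of code of your own. Each camera call takes 0.05 s, during which the arm holds its last target. There are 200 camera calls.

### The job

First slide the round steel drip dish along the bench, without lifting or tipping it, until it sits centred on the white round mark in front of the inspection camera, and let go of it. Then take the column with the red bands out of the white rack and hold it up to the camera: level, in line with the lens axis, with one end (either will do) facing the lens, centred on it and about 6 cm from the glass, above the dish. Finish while still holding the column there; leave the camera, the yellow-banded column, the timer and the tin where they are.

Things in the scene. Friction and masses are not known exactly. Their poses are not given: they have to be found in the camera images.
- drip_dish: Loose round open dish of stainless steel, outer diameter 100 mm, 20 mm high, wall and floor 3 mm, 0.12 kg; origin at the centre of its underside, z up. It slides on the bench when pushed at its side.
- mark (a point): Centre of the white round mark on the bench (116 mm across, flat, no thickness to feel) over which the dish must stand; it lies 60 mm straight in front of the lens, at bench height. Its x axis points level from the mark to under the lens.
- lens (a point): Centre of the front glass of the inspection camera (black barrel 32 mm across, grey housing 44 mm wide reaching 52 mm behind the glass). Its x axis points level backwards into the camera, so the camera looks along -x; y is level, z up. The head is clamped 140 to 200 mm above the bench, different each time.
- red_column: Loose chromatography column with two red bands: steel rod 10.4 mm thick, 184 mm long along its y axis, an end fitting 18 mm wide, 16 mm high, 17 mm long at each end, 0.14 kg, balanced at its middle. Bands 14 mm wide, 34 mm either side of the middle (cannot be felt). Origin below the middle: the rod's axis is 8 mm along +z from it.
- end_a (a point): Centre of the end face of the red-banded column at its +y end, on the rod's axis.
- end_b (a point): Centre of the end face of the red-banded column at its -y end, on the rod's axis.
- yellow_column: The same kind of column with yellow bands, lying in the other place of the rack, parallel to the red-banded one and 80 mm from it; bystander.
- column_rack: White rack fixed to the bench, plate 124 (x) by 144 (y) by 8 mm; origin under its centre. Two places at x = -40 and +40 mm; a column lies along y in each (which one differs), middle at y = 0, axis 50 mm above the bench, loose in open-topped V saddles 12 mm long at y = -55 and +55 mm, tops 53 mm above the bench. The rod is free all round between them.
- camera_stand: The camera's stand, fixed: origin on the bench straight below the lens glass, x axis pointing backwards like the lens's, z up. Round post 14 mm thick and 288 mm tall at x = 35, y = -45 mm, beside the housing; clamp and knob beside the housing reach to y = -72 mm; foot 12 mm high from x = 2 to 82, y = -80 to 25 mm.
- timer: Small white lab timer, 62 x 62 x 21 mm, loose; bystander. Origin at the centre of its underside.
- tin: White lidded tin, 62 x 82 x 30 mm, loose; bystander. Origin at the centre of its underside.

How it is judged:
On the way, in this order (a step that is already met when the one before it is completed fails the run):
1. the dish stands on the white mark (centre within 15 mm), at rest and untouched, the red-banded column still in the rack (horizontal distance between drip_dish and mark below 0.015 m and linear speed of drip_dish below 0.02 m/s and contact force between the fingers and drip_dish below 0.1 N and distance of red_column from where it was at the start of the episode below 0.015 m), for 0.2 s.
2. the red-banded column is lifted clear of the rack in the fingers (height (world z) of red_column above 0.08 m and contact force between the fingers and red_column above 1 N and contact force between red_column and column_rack below 0.05 N and contact force between red_column and camera_stand below 0.05 N and contact force between red_column and drip_dish below 0.05 N), for 0.2 s.
At the end, for the whole second after the job is handed in: Dish at rest within 15 mm of the mark. Red-banded column held still, touching only the fingers; one end face 40 to 80 mm before the lens glass, within 15 mm of its axis sideways and in height; column parallel to the lens axis within 0.17 rad (horizontal distance between drip_dish and mark below 0.015 m and linear speed of each of drip_dish, red_column below 0.02 m/s and contact force between the fingers and drip_dish below 0.1 N and ((x of end_a in the frame of lens between -0.08 and -0.04 m and y of end_a in the frame of lens between -0.015 and 0.015 m and z of end_a in the frame of lens between -0.015 and 0.015 m) or (x of end_b in the frame of lens between -0.08 and -0.04 m and y of end_b in the frame of lens between -0.015 and 0.015 m and z of end_b in the frame of lens between -0.015 and 0.015 m)) and angle between the y axis of red_column and the x axis of lens, either way round below 0.17 rad and contact force between the fingers and red_column above 1 N and contact force between red_column and column_rack below 0.05 N and contact force between red_column and camera_stand below 0.05 N and contact force between red_column and drip_dish below 0.05 N and angular speed of red_column below 0.2 rad/s); the arm keeps its last pose, push and grip.
It fails at once if the dish is lifted or tipped (height (world z) of drip_dish above 0.012 m or angle between drip_dish's own z axis and vertical above 0.2 rad).
It fails at once if the camera is knocked out of place (over 8 mm) (distance of lens from where it was at the start of the episode above 0.008 m).
It fails at once if the yellow-banded column is disturbed (over 15 mm) (distance of yellow_column from where it was at the start of the episode above 0.015 m).
It fails at once if the timer or the tin is shifted (over 20 mm) (distance of any of timer, tin from where it was at the start of the episode above 0.02 m).
It also fails if it takes over 64 s, if anything falls off the work surface, if the arm or the gripper's body presses on something with over 40 N, if the wrist force passes 120 N, or if a joint passes its speed limit or range.

## Working session

There is one attempt and no reset: what is moved stays moved. The work goes in short steps, Python scripts to look and compute and a tool call to move; the robot and the scene stay as the last step left them, time stands still between calls to the robot, and variables do not carry over. Pictures are saved under pics/ and viewed, at most 10 in all, crops included, and the job is handed in when it is done.

Besides the shell and the picture viewer there is one more tool, called after ">>>" by a JSON object that holds its "method" and its "body". servo_tool: Moves the arm, as the interface text tells. Its arguments: {"type":"object","properties":{"targets":{"type":"array"},"grip_force":{"type":"number"}},"required":["targets"]}

```bash
ls; mkdir -p pics
cat > h.py <<'E'
import numpy as np, cv2
from scipy.spatial.transform import Rotation as R
from workcell import bot, read_camera, camera_info, ticket
def cam(name, st=None):
    c=camera_info(name)
    if name=='wrist':
        st=st or bot.read_state()
        T=np.array(c['T_tool_cam']); W=np.eye(4); W[:3,:3]=R.from_rotvec(st['tcp_rot']).as_matrix(); W[:3,3]=st['tool_pos']
        M=W@T; return c,M[:3,3],M[:3,:3]
    o=np.array(c['orientation'],float)
    return c,np.array(c['eye']),(R.from_rotvec(o).as_matrix() if o.size==3 else o)
def ray(cm,u,v):
    c,e,M=cm; d=np.array([(u-c['cx'])/c['fx'],(v-c['cy'])/c['fy']]); p=d.copy()
    for _ in range(20): p=d/(1+c['k1']*(p@p))
    return e, M@np.array([p[0],p[1],1.])
def onz(cm,u,v,z):
    e,d=ray(cm,u,v); return e+d*(z-e[2])/d[2]
def tri(rs):
    A=np.zeros((3,3));b=np.zeros(3)
    for e,d in rs:
        d=d/np.linalg.norm(d);P=np.eye(3)-np.outer(d,d);A+=P;b+=P@e
    return np.linalg.solve(A,b)
def proj(cm,X):
    c,e,M=cm; p=M.T@(np.array(X)-e); p=p[:2]/p[2]; p=p*(1+c['k1']*(p@p)); return p*[c['fx'],c['fy']]+[c['cx'],c['cy']]
def shot(n,f):
    im=cv2.cvtColor(read_camera(n),cv2.COLOR_RGB2BGR); cv2.imwrite(f,im); return im
E
python3 - <<'E'
from h import *
for n in ('scene','top','wrist'):
    print(n,{k:np.round(v,4).tolist() for k,v in camera_info(n).items()}); shot(n,f'pics/{n}0.png')
print(bot.read_state())
E
```

```text
pics
scene {'fx': 438.2225, 'fy': 438.2225, 'cx': 323.1726, 'cy': 248.6467, 'k1': -0.0427, 'eye': [-0.0577, -0.4074, 0.9384], 'orientation': [-2.2184, 1.0899, -0.3802]}
top {'fx': 511.5936, 'fy': 511.5936, 'cx': 322.2438, 'cy': 234.9479, 'k1': -0.0633, 'eye': [0.3643, 0.039, 1.3485], 'orientation': [-2.1953, 2.1353, -0.1155]}
wrist {'fx': 341.6635, 'fy': 341.6635, 'cx': 322.3641, 'cy': 245.9166, 'k1': -0.0647, 'T_tool_cam': [[-0.0012, -0.9582, -0.2861, 0.0717], [1.0, -0.0014, 0.0006, 0.0013], [-0.001, -0.2861, 0.9582, -0.1417], [0.0, 0.0, 0.0, 1.0]]}
{'time': 0.15, 'q': array([ 1.30809885e+00,  2.64575771e-01,  1.60507395e+00,  4.15991222e-06,
        1.27370045e+00, -3.69114523e-02]), 'joint_vel': array([ 0.000273  , -0.00340808, -0.00312894,  0.00141262,  0.00320725,
       -0.00084174]), 'joint_torque': array([ 1.30004868e-03, -5.15908277e+01, -3.67957270e+01,  1.91857410e-07,
        8.07714590e-03, -8.18492879e-06]), 'tool_pos': array([0.15097316, 0.65731238, 0.23024358]), 'tcp_rot': array([-3.53882766e-01, -3.12132844e+00,  2.72862346e-03]), 'wrist_force': array([ 0.122804  , -0.57420395,  0.75132222]), 'torque': array([-0.00482052,  0.03249003, -0.03466639]), 'grip_force': 0.0, 'width': 0.9968200211055765}
```

View pics/scene0.png

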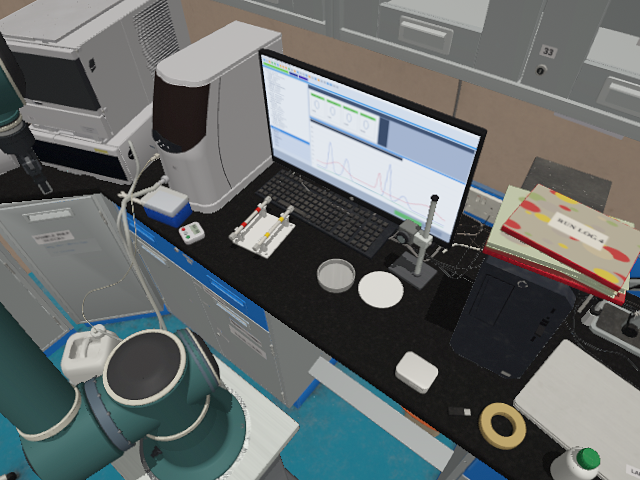

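View pics/top0.png

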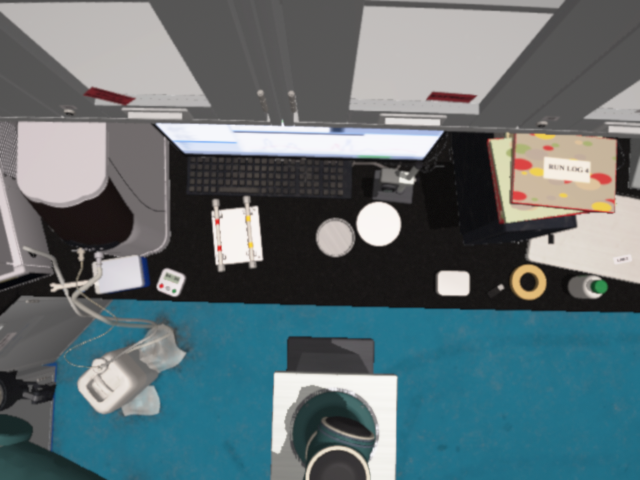

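The scene view shows the dish at (336,276), the mark at (381,289), the stand at (415,265) and the rack at (263,227) with the red column on the left. The top view shows the dish at (335,237), the mark at (378,223), the camera at about (397,180) and the red column at x≈219. Next I'll zoom in on both.

Run:
```python
from h import *
s=cv2.imread('pics/scene0.png');t=cv2.imread('pics/top0.png')
a=cv2.resize(s[185:315,300:470],None,fx=4,fy=4)[:,:400*2][:,:680]
b=cv2.resize(t[150:260,300:430],None,fx=3,fy=3)
c=cv2.resize(t[190:280,200:275],None,fx=3,fy=3)
a=cv2.resize(s[185:315,310:450],None,fx=3.2,fy=3.2,interpolation=cv2.INTER_CUBIC)   # 448x416
b=cv2.resize(t[150:260,310:420],None,fx=3.2,fy=3.2,interpolation=cv2.INTER_CUBIC)   #352x352
o=np.zeros((416,800,3),np.uint8);o[:416,:448]=a;o[:352,448:]=b
cv2.imwrite('pics/crop1.png',o)
def blobs(im,lo,hi,box,mn):
    h=cv2.cvtColor(im,cv2.COLOR_BGR2HSV);m=cv2.inRange(h,lo,hi);k=np.zeros_like(m);x0,y0,x1,y1=box;k[y0:y1,x0:x1]=m[y0:y1,x0:x1]
    n,_,st,ce=cv2.connectedComponentsWithStats(k)
    return [(st[i].tolist(),ce[i]) for i in range(1,n) if st[i][4]>=mn]
for nm,im,boxr,boxm in (('top',t,(195,190,275,280),(310,190,420,260)),('scene',s,(220,185,310,270),(350,260,410,315))):
    cm=cam(nm)
    for col,lo,hi in (('red',(0,120,90),(10,255,255)),('yel',(18,100,100),(35,255,255))):
        for st,ce in blobs(im,lo,hi,boxr,6): print(nm,col,st,ce.round(1),onz(cm,*ce,.055).round(4))
    for st,ce in blobs(im,(0,0,215),(180,40,255),boxm,300): print(nm,'mark',st,ce.round(1),onz(cm,*ce,0).round(4))
```

```text
top red [216, 219, 3, 5, 14] [217.1 221.1] [0.5321 0.3123 0.055 ]
top red [218, 246, 3, 5, 15] [219. 248.] [0.4634 0.3039 0.055 ]
top yel [246, 216, 4, 5, 20] [247.5 218. ] [0.5423 0.2346 0.055 ]
top yel [248, 242, 5, 6, 25] [250.1 244.4] [0.4747 0.2251 0.055 ]
top mark [357, 203, 43, 42, 1437] [378.3 223.6] [ 0.5446 -0.1055  0.    ]
scene red [255, 207, 6, 6, 17] [257.6 209. ] [0.5319 0.3143 0.055 ]
scene red [241, 222, 6, 5, 18] [243.7 223.9] [0.4649 0.3043 0.055 ]
scene yel [279, 217, 5, 5, 17] [281.  218.6] [0.5434 0.2342 0.055 ]
scene yel [264, 232, 6, 6, 19] [266.8 234.4] [0.4747 0.225  0.055 ]
scene mark [359, 272, 43, 35, 1196] [380.2 289. ] [ 0.5449 -0.1038  0.    ]
```

View pics/crop1.png

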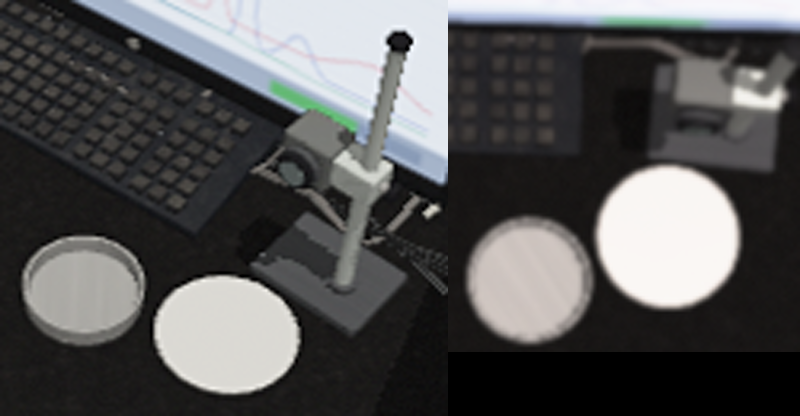

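The crop shows the lens glass at scene ≈(401,239), the foot's front corners at top ≈(372.5,199.4) and (412.2,203.8), and the dish at top ≈(335.3,237.5).

Run:
```python
from h import *
s=cv2.imread('pics/scene0.png');t=cv2.imread('pics/top0.png');T=cam('top');S=cam('scene')
for a,b in (((217.1,221.1),(257.6,209)),((219,248),(243.7,223.9)),((247.5,218),(281,218.6)),((250.1,244.4),(266.8,234.4))):
    print('band',tri([ray(T,*a),ray(S,*b)]).round(4))
g=cv2.cvtColor(t,cv2.COLOR_BGR2GRAY)
m=cv2.inRange(g,90,200);k=np.zeros_like(m);k[210:265,310:356]=m[210:265,310:356]
c=max(cv2.findContours(k,cv2.RETR_EXTERNAL,cv2.CHAIN_APPROX_NONE)[0],key=cv2.contourArea)
el=cv2.fitEllipse(c);print('dish',el,onz(T,*el[0],.02).round(4))
L=onz(T,372.5,199.4,.012);Rr=onz(T,412.2,203.8,.012);print('foot',L,Rr,np.linalg.norm(L-Rr))
d=(L-Rr)[:2];d/=np.linalg.norm(d);ax=np.array([d[1],-d[0]]);mk=np.array([.5447,-.1047])
l1=mk+.06*ax; l2=L[:2]-.025*d-.002*ax
print('axis',ax,np.degrees(np.arctan2(ax[1],ax[0])),l1,l2)
for l in (l1,l2):
    e,dr=ray(S,401.3,238.8); print('lens', e+dr*((l-e[:2])@dr[:2]/(dr[:2]@dr[:2])), 'miss',abs(np.cross(dr[:2],l-e[:2]))/np.linalg.norm(dr[:2]))
```

```text
band [0.5314 0.3124 0.0566]
band [0.4636 0.3033 0.0566]
band [0.5426 0.2341 0.0558]
band [0.4748 0.2251 0.055 ]
dish ((334.96185302734375, 237.05934143066406), (38.051963806152344, 38.21553039550781), 124.13359069824219) [0.5032 0.0092 0.02  ]
foot [ 0.60711595 -0.08797357  0.012     ] [ 0.59834466 -0.19355919  0.012     ] 0.10594931456301025
axis [ 0.99656721 -0.08278762] -4.748816077161577 [ 0.60449403 -0.10966726] [ 0.60305312 -0.11272218]
lens [ 0.60495388 -0.11069446  0.1475989 ] miss 0.00112543165447642
lens [ 0.60261425 -0.11174184  0.15039096] miss 0.0010740962846854918<stdin>:14: DeprecationWarning: Arrays of 2-dimensional vectors are deprecated. Use arrays of 3-dimensional vectors instead. (deprecated in NumPy 2.0)
```

>>> {"method": "servo_tool", "body": {"targets": [{"hand": -0.4,"x": -0.434,"y": -0.469,"z": 0.06,"roll": 0.317},{"hand": -0.4,"x": -0.434,"y": -0.469,"z": 0.06,"roll": 0.317},{"hand": -0.4,"x": -0.434,"y": -0.469,"z": 0.06,"roll": 0.317},{"hand": -0.4,"x": -0.434,"y": -0.469,"z": 0.06,"roll": 0.317},{"hand": -0.4,"x": -0.434,"y": -0.469,"z": 0.06,"roll": 0.317},{"hand": -0.4,"x": -0.434,"y": -0.469,"z": 0.06,"roll": 0.317},{"hand": -0.4,"x": -0.434,"y": -0.469,"z": 0.06,"roll": 0.317},{"hand": -0.4,"x": -0.434,"y": -0.469,"z": 0.06,"roll": 0.317},{"hand": -0.4,"x": -0.434,"y": -0.469,"z": 0.06,"roll": 0.317},{"hand": -0.4,"x": -0.434,"y": -0.469,"z": 0.06,"roll": 0.317}]}}

```text
time: 0.98
tool_pos: [0.3105, 0.3793, 0.2009]
tcp_rot: [-1.805, -2.571, 0.001]
wrist_force: [0.0, 0.5, 0.3]
width: 0.697
grip_force: 0.0
```

```bash
cat >> h.py <<'E'
def go(P,xang=None,st=None):
    "fractions to reach TCP point P with tool-x at world angle xang (deg)"
    st=st or bot.read_state(); M=R.from_rotvec(st['tcp_rot']).as_matrix()
    d=M.T@(np.array(P)-st['tool_pos']); a=np.degrees(np.arctan2(M[1,0],M[0,0]))
    r=0 if xang is None else -((xang-a+180)%360-180)/180
    print('pos',st['tool_pos'].round(4),'xang',a.round(2),'q6',st['q'][5].round(2),'t',round(st['time'],2),'w',round(st['width'],3),'F',st['wrist_force'].round(1))
    print('x y z',(d/.5).round(4),'roll',round(r,4),'dist',np.linalg.norm(d).round(3))
E
python3 -c "
from h import *
go([.469,.103,.16],110.1)"
```

```text
pos [0.3105 0.3793 0.2009] xang 109.87 q6 0.49 t 0.98 w 0.697 F [0.  0.5 0.3]
x y z [-0.6274  0.1103  0.0818] roll -0.0013 dist 0.321
```

>>> {"method": "servo_tool", "body": {"targets": [{"hand": -0.4,"x": -0.627,"y": 0.11,"z": 0.08},{"hand": -0.4,"x": -0.627,"y": 0.11,"z": 0.08},{"hand": -0.4,"x": -0.627,"y": 0.11,"z": 0.08},{"hand": -0.4,"x": -0.627,"y": 0.11,"z": 0.08},{"hand": -0.4,"x": -0.627,"y": 0.11,"z": 0.08},{"hand": -0.4,"x": -0.627,"y": 0.11,"z": 0.08},{"hand": -0.4,"x": -0.627,"y": 0.11,"z": 0.08},{"hand": -0.4,"x": -0.627,"y": 0.11,"z": 0.08},{"hand": -0.4,"x": -0.627,"y": 0.11,"z": 0.08},{"hand": -0.4,"x": -0.627,"y": 0.11,"z": 0.08}]}}

```text
invalid input
```

```bash
python3 -c "
from h import *
st=bot.read_state(); shot('wrist','pics/w1.png'); C=cam('wrist',st)
print('predict dish',proj(C,[.503,.009,.02]),'mark',proj(C,[.5447,-.1047,0]),'lens',proj(C,[.604,-.111,.149]))
go([.469,.103,.004],110.1)"
```

```text
predict dish [361.6760148  518.37731144] mark [357.37536619 555.92285621] lens [408.04621621 682.30898227]
pos [0.3103 0.3805 0.2013] xang 109.98 q6 0.49 t 1.03 w 0.7 F [-0.2  0.1  0.4]
x y z [-0.6303  0.1087  0.3942] roll -0.0007 dist 0.376
```

View pics/w1.png

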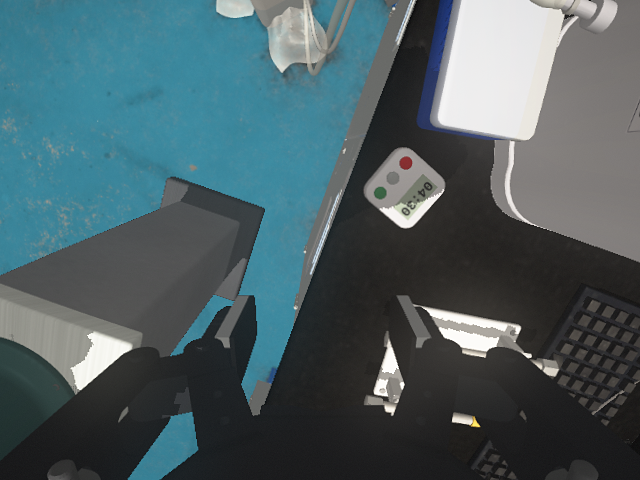

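The first move was refused because `roll` was missing. The wrist picture shows only the tool's +x side: timer at (404,188), rack at (450,350). The dish isn't in view, so I'll use the fixed cameras for the push.

>>> {"method": "servo_tool", "body": {"targets": [{"hand": -0.4,"x": -0.63,"y": 0.108,"z": 0.08,"roll": 0},{"hand": -0.4,"x": -0.63,"y": 0.108,"z": 0.08,"roll": 0},{"hand": -0.4,"x": -0.63,"y": 0.108,"z": 0.08,"roll": 0},{"hand": -0.4,"x": -0.63,"y": 0.108,"z": 0.08,"roll": 0},{"hand": -0.4,"x": -0.63,"y": 0.108,"z": 0.08,"roll": 0},{"hand": -0.4,"x": -0.63,"y": 0.108,"z": 0.08,"roll": 0},{"hand": -0.4,"x": -0.63,"y": 0.108,"z": 0.08,"roll": 0},{"hand": -0.4,"x": -0.63,"y": 0.108,"z": 0.08,"roll": 0},{"hand": -0.4,"x": -0.63,"y": 0.108,"z": 0.08,"roll": 0}]}}

```text
time: 1.78
tool_pos: [0.4711, 0.1004, 0.1609]
tcp_rot: [1.803, 2.571, -0.001]
wrist_force: [0.6, -0.4, -0.7]
width: 0.699
grip_force: 0.0
```

```bash
python3 -c "
from h import *
go([.469,.103,.004],110.1)"
```

```text
pos [0.4711 0.1004 0.1609] xang 109.92 q6 -0.19 t 1.78 w 0.699 F [ 0.6 -0.4 -0.7]
x y z [ 0.0068 -0.0023  0.3138] roll -0.001 dist 0.157
```

>>> {"method": "servo_tool", "body": {"targets": [{"hand": -0.4,"x": 0.005,"y": -0.002,"z": 0.08,"roll": 0},{"hand": -0.4,"x": 0.005,"y": -0.002,"z": 0.16,"roll": 0},{"hand": -0.4,"x": 0.005,"y": -0.002,"z": 0.22,"roll": 0},{"hand": -0.4,"x": 0.005,"y": -0.002,"z": 0.27,"roll": 0},{"hand": -0.4,"x": 0.005,"y": -0.002,"z": 0.3,"roll": 0},{"hand": -0.4,"x": 0.005,"y": -0.002,"z": 0.312,"roll": 0},{"hand": -0.4,"x": 0.005,"y": -0.002,"z": 0.312,"roll": 0},{"hand": -0.4,"x": 0.005,"y": -0.002,"z": 0.312,"roll": 0}]}}

```text
time: 2.45
tool_pos: [0.4674, 0.1064, 0.0057]
tcp_rot: [1.799, 2.575, 0.001]
wrist_force: [1.1, -0.2, 1.1]
width: 0.699
grip_force: 0.0
```

Run:
```python
from h import *
mk=np.array([.5447,-.1047]);p=np.array([.343,-.939])
E=mk-.052*p
go([*(mk-.085*p),.004],110.1)
go([*E,.004],110.1)
shot('top','pics/t1.png')
```

```text
pos [0.4674 0.1064 0.0057] xang 110.11 q6 -0.18 t 2.45 w 0.699 F [ 1.1 -0.2  1.1]
x y z [-2.796e-01  2.000e-04  3.500e-03] roll 0.0001 dist 0.14
pos [0.4674 0.1064 0.0057] xang 110.11 q6 -0.18 t 2.45 w 0.699 F [ 1.1 -0.2  1.1]
x y z [-3.456e-01  2.000e-04  3.500e-03] roll 0.0001 dist 0.173
```

>>> {"method": "servo_tool", "body": {"targets": [{"hand": -0.4,"x": -0.04,"y": 0,"z": 0,"roll": 0},{"hand": -0.4,"x": -0.07,"y": 0,"z": 0,"roll": 0},{"hand": -0.4,"x": -0.085,"y": 0,"z": 0,"roll": 0},{"hand": -0.4,"x": -0.1,"y": 0,"z": 0,"roll": 0},{"hand": -0.4,"x": -0.115,"y": 0,"z": 0,"roll": 0},{"hand": -0.4,"x": -0.13,"y": 0,"z": 0,"roll": 0},{"hand": -0.4,"x": -0.145,"y": 0,"z": 0,"roll": 0},{"hand": -0.4,"x": -0.16,"y": 0,"z": 0,"roll": 0},{"hand": -0.4,"x": -0.17,"y": 0,"z": 0,"roll": 0},{"hand": -0.4,"x": -0.175,"y": 0,"z": 0,"roll": 0}]}}

```text
time: 3.33
tool_pos: [0.4972, 0.0225, 0.0055]
tcp_rot: [1.803, 2.573, 0.001]
wrist_force: [-0.7, 3.9, 4.1]
width: 0.702
grip_force: 2.6
```

Run:
```python
from h import *
mk=np.array([.5447,-.1047]);p=np.array([.343,-.939])
go([*(mk-.052*p),.004],110.1)
t=shot('top','pics/t2.png');s=shot('scene','pics/s2.png')
T=cam('top');c=proj(T,[.52,-.04,.02]);x,y=(c-[60,50]).astype(int)
a=cv2.resize(t[y:y+100,x:x+120],None,fx=3.3,fy=3.3,interpolation=cv2.INTER_CUBIC)
S=cam('scene');c=proj(S,[.52,-.04,.02]);x2,y2=(c-[60,50]).astype(int)
b=cv2.resize(s[y2:y2+100,x2:x2+120],None,fx=3.3,fy=3.3,interpolation=cv2.INTER_CUBIC)
cv2.imwrite('pics/c2.png',np.hstack([a,b]));print(x,y,x2,y2,a.shape)
```

```text
pos [0.4972 0.0225 0.0055] xang 109.97 q6 -0.35 t 3.33 w 0.702 F [-0.7  3.9  4.1]
x y z [-0.1677  0.0023  0.0029] roll -0.0007 dist 0.084
293 181 295 228 (330, 396, 3)
```

View pics/c2.png

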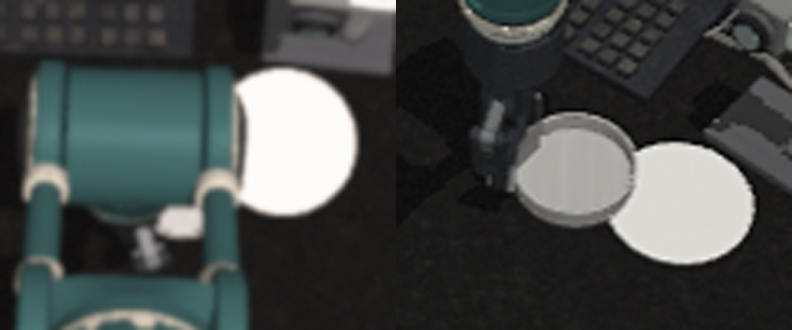

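The scene crop shows the dish cradled by the two fingers, with its rim centred at about (575,165) in the crop, and touching the edge of the mark.

Run:
```python
from h import *
d=onz(cam('scene'),349.2,278,.02)[:2];st=bot.read_state();M=R.from_rotvec(st['tcp_rot']).as_matrix()
print(d, M.T@(np.array([*d,0])-st['tool_pos']*[1,1,0]))
mk=np.array([.5447,-.1047]);print(M.T@np.array([*(mk-d),0])/.5)
```

```text
[ 0.51258049 -0.02670475] [-5.15028138e-02 -2.30281756e-03  2.19686158e-05]
[-1.68551228e-01  7.08246608e-03  7.79697936e-05]
```

>>> {"method": "servo_tool", "body": {"targets": [{"hand": -0.4,"x": -0.015,"y": 0.0,"z": 0,"roll": 0},{"hand": -0.4,"x": -0.033,"y": 0.001,"z": 0,"roll": 0},{"hand": -0.4,"x": -0.052,"y": 0.002,"z": 0,"roll": 0},{"hand": -0.4,"x": -0.071,"y": 0.003,"z": 0,"roll": 0},{"hand": -0.4,"x": -0.09,"y": 0.004,"z": 0,"roll": 0},{"hand": -0.4,"x": -0.109,"y": 0.005,"z": 0,"roll": 0},{"hand": -0.4,"x": -0.128,"y": 0.005,"z": 0,"roll": 0},{"hand": -0.4,"x": -0.145,"y": 0.005,"z": 0,"roll": 0},{"hand": -0.4,"x": -0.158,"y": 0.005,"z": 0,"roll": 0},{"hand": -0.4,"x": -0.165,"y": 0.005,"z": 0,"roll": 0}]}}

```text
time: 4.27
tool_pos: [0.5277, -0.0549, 0.0052]
tcp_rot: [1.803, 2.573, -0.0]
wrist_force: [-1.1, 1.4, -0.4]
width: 0.701
grip_force: 1.2
```

>>> {"method": "servo_tool", "body": {"targets": [{"hand": -0.4,"x": 0,"y": 0,"z": 0,"roll": 0},{"hand": -0.4,"x": 0,"y": 0,"z": 0,"roll": 0},{"hand": -0.4,"x": 0.02,"y": 0,"z": 0,"roll": 0},{"hand": -0.4,"x": 0.06,"y": 0,"z": 0,"roll": 0},{"hand": -0.4,"x": 0.12,"y": 0,"z": 0,"roll": 0},{"hand": -0.4,"x": 0.18,"y": 0,"z": 0,"roll": 0},{"hand": -0.4,"x": 0.24,"y": 0,"z": -0.05,"roll": 0},{"hand": -0.4,"x": 0.3,"y": 0,"z": -0.12,"roll": 0},{"hand": -0.4,"x": 0.36,"y": 0,"z": -0.2,"roll": 0},{"hand": -0.4,"x": 0.36,"y": 0,"z": -0.25,"roll": 0}]}}

```text
time: 5.1
tool_pos: [0.4624, 0.1186, 0.1305]
tcp_rot: [-1.796, -2.574, 0.002]
wrist_force: [1.2, 0.6, -0.1]
width: 0.699
grip_force: 0.0
```

Run:
```python
from h import *
go([.4977,.3083,.14],187.7)
t=shot('top','pics/t3.png');s=shot('scene','pics/s3.png')
T=cam('top');c=proj(T,[.545,-.105,.02]);x,y=(c-[60,50]).astype(int)
a=cv2.resize(t[y:y+100,x:x+120],None,fx=3.3,fy=3.3,interpolation=cv2.INTER_CUBIC)
S=cam('scene');c=proj(S,[.545,-.105,.02]);x2,y2=(c-[60,50]).astype(int)
b=cv2.resize(s[y2:y2+100,x2:x2+120],None,fx=3.3,fy=3.3,interpolation=cv2.INTER_CUBIC)
cv2.imwrite('pics/c3.png',np.hstack([a,b]));print(x,y,x2,y2,a.shape)
```

```text
pos [0.4624 0.1186 0.1305] xang 110.17 q6 -0.15 t 5.1 w 0.699 F [ 1.2  0.6 -0.1]
x y z [ 0.3319  0.197  -0.019 ] roll -0.4307 dist 0.193
318 172 321 234 (330, 396, 3)
```

View pics/c3.png

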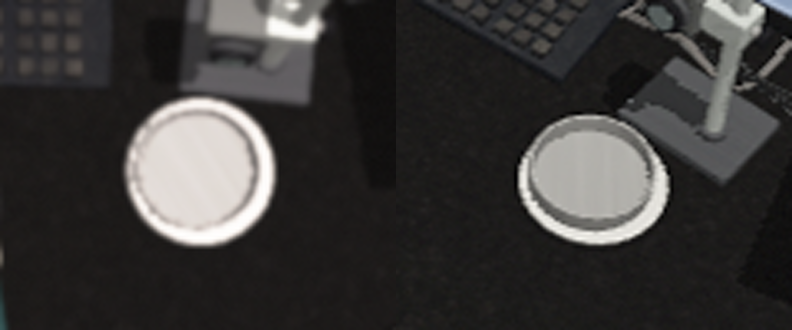

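The dish sits on the mark: in the top crop the mark's centre is (200,171) and the dish's is about (196,171), roughly 3 mm off. Now the column.

>>> {"method": "servo_tool", "body": {"targets": [{"hand": 0,"x": 0.332,"y": 0.197,"z": -0.02,"roll": -0.431},{"hand": 0,"x": 0.332,"y": 0.197,"z": -0.02,"roll": -0.431},{"hand": 0,"x": 0.332,"y": 0.197,"z": -0.02,"roll": -0.431},{"hand": 0,"x": 0.332,"y": 0.197,"z": -0.02,"roll": -0.431},{"hand": 0,"x": 0.332,"y": 0.197,"z": -0.02,"roll": -0.431},{"hand": 0,"x": 0.332,"y": 0.197,"z": -0.02,"roll": -0.431},{"hand": 0,"x": 0.332,"y": 0.197,"z": -0.02,"roll": -0.431},{"hand": 0,"x": 0.332,"y": 0.197,"z": -0.02,"roll": -0.431},{"hand": 0,"x": 0.332,"y": 0.197,"z": -0.02,"roll": -0.431},{"hand": 0,"x": 0.332,"y": 0.197,"z": -0.02,"roll": -0.431}]}}

```text
time: 6.03
tool_pos: [0.5003, 0.3055, 0.1392]
tcp_rot: [0.056, -3.14, 0.001]
wrist_force: [-0.5, 0.1, 0.1]
width: 0.5
grip_force: 0.0
```

>>> {"method": "servo_tool", "body": {"targets": [{"hand": 0,"x": 0,"y": 0,"z": 0,"roll": -0.034},{"hand": 0,"x": 0,"y": 0,"z": 0,"roll": -0.034},{"hand": 0,"x": 0,"y": 0,"z": 0,"roll": -0.034}]}}

```text
time: 6.28
tool_pos: [0.5007, 0.3052, 0.1395]
tcp_rot: [0.208, -3.134, 0.001]
wrist_force: [0.0, 0.1, 0.8]
width: 0.502
grip_force: 0.0
```

Run:
```python
from h import *
st=bot.read_state();im=shot('wrist','pics/w4.png');C=cam('wrist',st)
h=cv2.cvtColor(im,cv2.COLOR_BGR2HSV)
m=cv2.inRange(h,(0,120,80),(8,255,255))|cv2.inRange(h,(172,120,80),(180,255,255))
n,_,ss,ce=cv2.connectedComponentsWithStats(m)
print('predict',[proj(C,p).round(0) for p in ([.5314,.3124,.055],[.4636,.3033,.055])])
for i in range(1,n):
    if ss[i][4]>40: print(ss[i],ce[i].round(1),onz(C,*ce[i],.055).round(4))
go([.4977,.3083,.031],187.7)
```

```text
predict [array([325., 293.]), array([325., 198.])]
[547  81  15  16 198] [553.9  88.6] [0.3743 0.4377 0.055 ]
[325 191  13  20 228] [331.7 200.4] [0.4646 0.3076 0.055 ]
[321 284  16  20 270] [328.7 294.2] [0.5323 0.3149 0.055 ]
pos [0.5009 0.3052 0.1397] xang -172.41 q6 -1.2 t 6.33 w 0.499 F [-0.5  0.  -0.7]
x y z [0.0053 0.0071 0.2175] roll -0.0006 dist 0.109
```

View pics/w4.png

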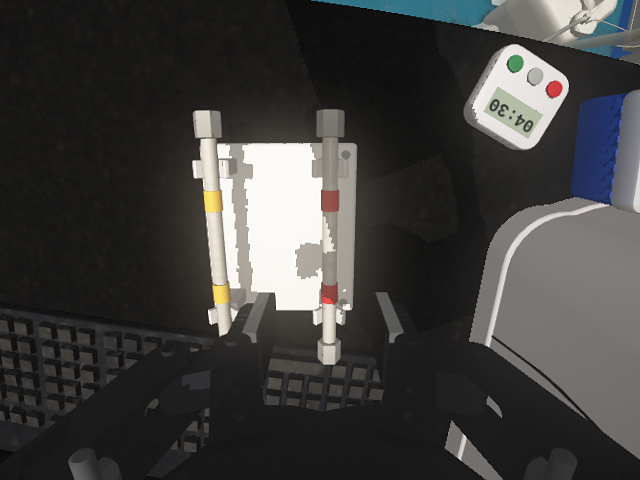

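The wrist picture shows the red column upright between the fingers, with its bands at (332,200) and (329,294), and the yellow column at x≈215, clear of the left finger.

>>> {"method": "servo_tool", "body": {"targets": [{"hand": 0,"x": 0.005,"y": 0.01,"z": 0.06,"roll": 0},{"hand": 0,"x": 0.005,"y": 0.01,"z": 0.12,"roll": 0},{"hand": 0,"x": 0.005,"y": 0.01,"z": 0.17,"roll": 0},{"hand": 0,"x": 0.005,"y": 0.01,"z": 0.2,"roll": 0},{"hand": 0,"x": 0.005,"y": 0.01,"z": 0.215,"roll": 0},{"hand": 0,"x": 0.005,"y": 0.01,"z": 0.217,"roll": 0},{"hand": 0,"x": 0.005,"y": 0.01,"z": 0.217,"roll": 0}]}}

```text
time: 6.92
tool_pos: [0.4984, 0.3098, 0.0318]
tcp_rot: [0.211, -3.134, 0.0]
wrist_force: [-0.1, 0.8, 0.2]
width: 0.499
grip_force: 0.0
```

>>> {"method": "servo_tool", "body": {"targets": [{"hand": 1,"x": 0,"y": 0,"z": 0,"roll": 0},{"hand": 1,"x": 0,"y": 0,"z": 0,"roll": 0},{"hand": 1,"x": 0,"y": 0,"z": 0,"roll": 0},{"hand": 1,"x": 0,"y": 0,"z": 0,"roll": 0},{"hand": 1,"x": 0,"y": 0,"z": 0,"roll": 0},{"hand": 1,"x": 0,"y": 0,"z": 0,"roll": 0},{"hand": 1,"x": 0,"y": 0,"z": 0,"roll": 0},{"hand": 1,"x": 0,"y": 0,"z": 0,"roll": 0}], "grip_force": 60}}

```text
time: 7.58
tool_pos: [0.4997, 0.31, 0.0335]
tcp_rot: [-0.212, 3.132, 0.001]
wrist_force: [0.6, -2.4, 6.3]
width: 0.095
grip_force: 58.7
```

Gripped. Lifting straight up now.

>>> {"method": "servo_tool", "body": {"targets": [{"hand": 1,"x": 0,"y": 0,"z": -0.02,"roll": 0},{"hand": 1,"x": 0,"y": 0,"z": -0.05,"roll": 0},{"hand": 1,"x": 0,"y": 0,"z": -0.1,"roll": 0},{"hand": 1,"x": 0,"y": 0,"z": -0.15,"roll": 0},{"hand": 1,"x": 0,"y": 0,"z": -0.2,"roll": 0},{"hand": 1,"x": 0,"y": 0,"z": -0.25,"roll": 0},{"hand": 1,"x": 0,"y": 0,"z": -0.3,"roll": 0},{"hand": 1,"x": 0,"y": 0,"z": -0.3,"roll": 0},{"hand": 1,"x": 0,"y": 0,"z": -0.3,"roll": 0},{"hand": 1,"x": 0,"y": 0,"z": -0.3,"roll": 0}]}}

```text
time: 8.42
tool_pos: [0.4976, 0.3095, 0.1809]
tcp_rot: [0.212, -3.133, 0.001]
wrist_force: [0.4, 0.7, -2.0]
width: 0.095
grip_force: 58.6
```

Run:
```python
from h import *
st=bot.read_state();M=R.from_rotvec(st['tcp_rot']).as_matrix()
T,S,W=cam('top'),cam('scene'),cam('wrist',st)
def bands(n,ctr):
    im=shot(n,f'pics/b_{n}.png');h=cv2.cvtColor(im,cv2.COLOR_BGR2HSV)
    m=cv2.inRange(h,(0,120,60),(8,255,255))|cv2.inRange(h,(172,120,60),(180,255,255))
    k,_,ss,ce=cv2.connectedComponentsWithStats(m)
    return [(ce[i].round(1).tolist(),int(ss[i][4])) for i in range(1,k) if ss[i][4]>5 and np.linalg.norm(ce[i]-ctr)<120]
p0=st['tool_pos']+M@[0,0,-.019]
for n,C in (('top',T),('scene',S),('wrist',W)):
    print(n,'pred',[proj(C,p0+M@[a,0,-.005]).round(0).tolist() for a in (.034,-.034)],bands(n,proj(C,p0)))
ax=np.array([.9966,-.0828,0]);c=np.array([.604,-.111,.149])-.152*ax
print(c)
go([*c[:2],.183],180-4.75)
```

```text
top pred [[205.0, 242.0], [203.0, 213.0]] []
scene pred [[234.0, 183.0], [250.0, 168.0]] [([234.6, 185.0], 20), ([182.9, 228.9], 8)]
wrist pred [[320.0, 252.0], [320.0, 404.0]] [([326.4, 246.8], 847), ([322.5, 396.0], 743)]
[ 0.4525168 -0.0984144  0.149    ]
pos [0.497  0.3091 0.1795] xang -172.26 q6 -1.19 t 8.57 w 0.094 F [ 0.3 -0.1 -1.3]
x y z [ 0.1979 -0.7955 -0.0052] roll 0.0694 dist 0.41
```

>>> {"method": "servo_tool", "body": {"targets": [{"hand": 1,"x": 0.23,"y": -0.795,"z": -0.005,"roll": 0.07},{"hand": 1,"x": 0.23,"y": -0.795,"z": -0.005,"roll": 0.07},{"hand": 1,"x": 0.23,"y": -0.795,"z": -0.005,"roll": 0.07},{"hand": 1,"x": 0.23,"y": -0.795,"z": -0.005,"roll": 0.07},{"hand": 1,"x": 0.23,"y": -0.795,"z": -0.005,"roll": 0.07},{"hand": 1,"x": 0.23,"y": -0.795,"z": -0.005,"roll": 0.07},{"hand": 1,"x": 0.23,"y": -0.795,"z": -0.005,"roll": 0.07},{"hand": 1,"x": 0.23,"y": -0.795,"z": -0.005,"roll": 0.07},{"hand": 1,"x": 0.23,"y": -0.795,"z": -0.005,"roll": 0.07},{"hand": 1,"x": 0.23,"y": -0.795,"z": -0.005,"roll": 0.07}]}}

```text
time: 9.4
tool_pos: [0.4363, -0.1014, 0.1831]
tcp_rot: [-0.133, -3.137, -0.001]
wrist_force: [1.6, -0.3, -1.9]
width: 0.096
grip_force: 58.7
```

>>> {"method": "servo_tool", "body": {"targets": [{"hand": 1,"x": 0,"y": 0,"z": 0,"roll": 0},{"hand": 1,"x": 0,"y": 0,"z": 0,"roll": 0}]}}

```text
time: 9.57
tool_pos: [0.4368, -0.1013, 0.1831]
tcp_rot: [-0.141, -3.136, -0.001]
wrist_force: [0.5, 0.1, -1.1]
width: 0.096
grip_force: 58.9
```

Run:
```python
from h import *
T,S=cam('top'),cam('scene')
go([.4525,-.0984,.1305],180-4.75)
L=np.array([.604,-.111,.149]);ax=np.array([.9966,-.0828,0]);sd=np.array([.0828,.9966,0]);up=np.array([0,0,1.])
cr=[]
for n,C in (('scene',S),('top',T)):
    im=cv2.imread('pics/%s0.png'%n);c=proj(C,L);x,y=(c-[28,28]).astype(int);f=7
    a=cv2.resize(im[y:y+56,x:x+56],None,fx=f,fy=f,interpolation=cv2.INTER_CUBIC)
    a=cv2.convertScaleAbs(a,alpha=1.6,beta=20)
    th=np.linspace(0,6.283,40)
    q=np.array([(proj(C,L+.016*(np.cos(t)*sd+np.sin(t)*up))+.5-[x,y])*f-.5 for t in th]).astype(int)
    cv2.polylines(a,[q],True,(0,0,255),1)
    e=[((proj(C,L+ax*k)+.5-[x,y])*f).astype(int).tolist() for k in (-.06,.0)]
    cv2.line(a,e[0],e[1],(0,255,0),1)
    cr.append(a);print(n,x,y)
cv2.imwrite('pics/lens.png',np.hstack(cr))
```

```text
pos [ 0.4368 -0.1013  0.1831] xang 174.84 q6 -1.76 t 9.57 w 0.096 F [ 0.5  0.1 -1.1]
x y z [-0.031   0.0086  0.1052] roll -0.0023 dist 0.055
scene 373 210
top 359 162
```

View pics/lens.png

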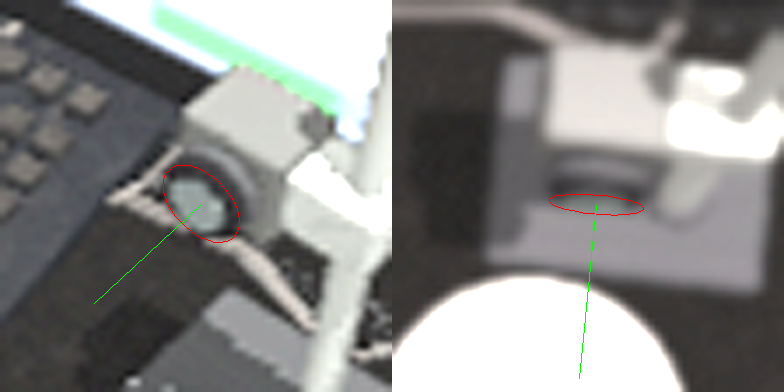

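The projected lens circle fits the glass in both views to within 1–2 mm. Moving into place.

>>> {"method": "servo_tool", "body": {"targets": [{"hand": 1,"x": 0,"y": 0.006,"z": 0.03,"roll": 0},{"hand": 1,"x": -0.01,"y": 0.006,"z": 0.06,"roll": 0},{"hand": 1,"x": -0.02,"y": 0.006,"z": 0.085,"roll": 0},{"hand": 1,"x": -0.03,"y": 0.006,"z": 0.1,"roll": 0},{"hand": 1,"x": -0.03,"y": 0.006,"z": 0.105,"roll": 0},{"hand": 1,"x": -0.03,"y": 0.006,"z": 0.105,"roll": 0},{"hand": 1,"x": -0.03,"y": 0.006,"z": 0.105,"roll": 0},{"hand": 1,"x": -0.03,"y": 0.006,"z": 0.105,"roll": 0},{"hand": 1,"x": -0.03,"y": 0.006,"z": 0.105,"roll": 0}]}}

```text
time: 10.32
tool_pos: [0.4536, -0.0978, 0.1326]
tcp_rot: [0.133, 3.137, -0.0]
wrist_force: [-0.3, -0.4, -0.8]
width: 0.095
grip_force: 58.9
```

Run:
```python
from h import *
T,S=cam('top'),cam('scene')
go([.4525,-.0984,.1305],180-4.75)
L=np.array([.604,-.1115,.149]);ax=np.array([.9966,-.0828,0])
cr=[]
for n,C in (('scene',S),('top',T)):
    im=shot(n,f'pics/f_{n}.png');c=proj(C,L-.05*ax);x,y=(c-[40,40]).astype(int);f=5
    a=cv2.resize(im[y:y+80,x:x+80],None,fx=f,fy=f,interpolation=cv2.INTER_CUBIC)
    a=cv2.convertScaleAbs(a,alpha=1.4,beta=15)
    for k,col in ((0,(0,255,0)),(-.06,(0,0,255))):
        cv2.circle(a,((proj(C,L+ax*k)+.5-[x,y])*f).astype(int).tolist(),3,col,1)
    print(n,x,y);cr.append(a)
cv2.imwrite('pics/fin.png',np.hstack(cr))
```

```text
pos [ 0.4536 -0.0978  0.1326] xang 175.16 q6 -1.75 t 10.32 w 0.095 F [-0.3 -0.4 -0.8]
x y z [ 0.0022 -0.0013  0.0042] roll -0.0005 dist 0.002
scene 348 210
top 345 171
```

View pics/fin.png

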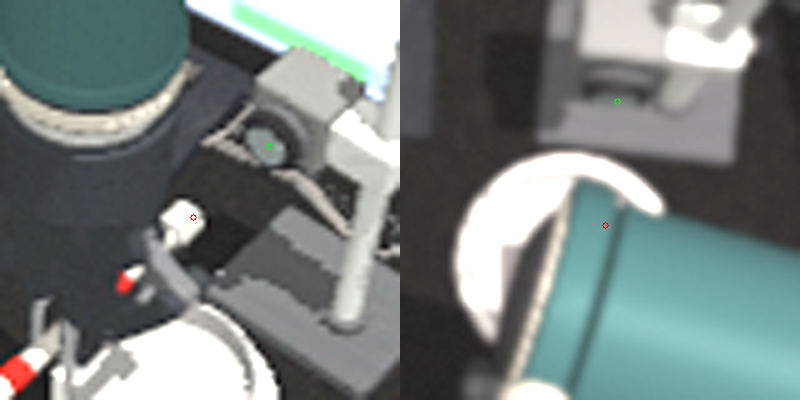

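In the scene crop the fitting is at (184,222), so the end face is at about (195,212) against the predicted (193,217). The bands are at (128,279) and (15,376). I'll check the column's direction from these numerically.

Run:
```python
from h import *
S=cam('scene');st=bot.read_state();M=R.from_rotvec(st['tcp_rot']).as_matrix()
g=st['tool_pos']+M@[0,0,-.0185]
for k in (.034,-.034,-.0835,-.092): print(k,((proj(S,g+M@[k,0,0])+.5-[348,210])*5).round(0))
C=cam('wrist',st);im=shot('wrist','pics/w5.png');h=cv2.cvtColor(im,cv2.COLOR_BGR2HSV)
m=cv2.inRange(h,(0,120,60),(8,255,255))|cv2.inRange(h,(172,120,60),(180,255,255))
n,_,ss,ce=cv2.connectedComponentsWithStats(m)
for i in range(1,n):
    if ss[i][4]>300: print(ce[i],[proj(C,g+M@[k,0,-.005]).round(0) for k in(.034,-.034)],M.T@(onz(C,*ce[i],g[2]+.005)-g))
```

```text
0.034 [ 19. 375.]
-0.034 [116. 285.]
-0.0835 [183. 223.]
-0.092 [194. 213.]
[322.50295858 246.40067625] [array([319., 252.]), array([320., 404.])] [ 0.03609116  0.00122774 -0.00504657]
[322.12087912 396.25824176] [array([319., 252.]), array([320., 404.])] [-0.02998539  0.00099673 -0.0049618 ]
```

The column is level and aligned to within 3 mm. One small correction down, let it settle, then hand in.

>>> {"method": "servo_tool", "body": {"targets": [{"hand": 1,"x": 0,"y": 0,"z": 0.003,"roll": 0},{"hand": 1,"x": 0,"y": 0,"z": 0.003,"roll": 0},{"hand": 1,"x": 0,"y": 0,"z": 0.003,"roll": 0},{"hand": 1,"x": 0,"y": 0,"z": 0.003,"roll": 0},{"hand": 1,"x": 0,"y": 0,"z": 0.003,"roll": 0},{"hand": 1,"x": 0,"y": 0,"z": 0.003,"roll": 0},{"hand": 1,"x": 0,"y": 0,"z": 0.003,"roll": 0},{"hand": 1,"x": 0,"y": 0,"z": 0.003,"roll": 0}]}}

```text
time: 11.13
tool_pos: [0.4532, -0.0979, 0.1303]
tcp_rot: [-0.133, -3.139, 0.0]
wrist_force: [-0.4, 0.4, -1.7]
width: 0.096
grip_force: 58.9
```

```bash
python3 -c "
from h import *
print(ticket.finish_job())"
```

```text
the job is handed in; nothing more can be done
None
```

I handed in the job at about 11 s, with no verdict returned: by the camera views the dish sits about 3 mm off the mark's centre, and the red-banded column is held level and still on the lens axis, about 6 cm from the glass.

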